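Lift the ratchet pawl and wind a bench centre back until it nips the pin

TASK

Lift the ratchet pawl of the bench centre by its ball and fold it right back off the toothed wheel so that it stays there; do not force the wheel against the pawl. Then wind the wheel backward (clockwise from above) by its crank handle until the loose steel pin is lightly but firmly nipped between the tailstock's sprung nose and the headstock, without squeezing it hard. Let go and leave the pin in its cradle, the pawl folded back and the other things on the bench where they are.

Things in the scene. Friction and masses are not known exactly. Their poses are not given: they have to be found in the camera images.
- bench: Grey-green cast bench centre fixed to the table, bed 370 x 120 mm. Origin on the table under the bed; x runs along the bed from the ratchet wheel (at -150 mm) past tailstock and V cradle to the headstock (85 to 127 mm, 91 mm high; its steel stub ends at 78 mm), z up. Stub, pin and nose lie on one line 60 mm up, y = 0. All but pawl and crank is under 100 mm high.
- wheel_axis (a point): Point on the upright axis of the ratchet wheel, 118 mm above the table, at the height of the crank handle's middle. The wheel is a steel disc 116 mm across, top 70 mm above the table, with 12 saw teeth 9 mm high round the edge of its upper face.
- crank_grip (a point): Middle of the crank handle: an upright black cylinder 20 mm thick, from 91 to 139 mm above the table, fixed on the wheel's crank arm 70 mm from the wheel axis. Once the pin is nipped the push it needs rises from the 3 to 5 N of friction by about 1.5 N per mm: 9 to 11 N in all is a light, firm nip; under 7.5 N the pin is loose, over 14 N it is squeezed too hard.
- wheel (a joint): Angle of the ratchet wheel (rad), growing as it turns backward, clockwise from above; ends at 2.2. Stiff: takes 3 to 5 N at the handle and stays where it is left. 1 rad backward moves the tailstock 20 mm towards the headstock. With the pawl down a tooth meets the pawl within 0.4 rad.
- pawl_ball (a point): Centre of the black ball, 18 mm across, on a 7 mm stem above the pawl: 45 mm along the bench's +x and 34 mm above the pawl's pivot when the pawl lies at 0. Best pinched across the pawl (along the bench's y) and carried up and over the pivot.
- pawl_pivot (a point): Pivot of the pawl, 85 mm above the table; its axis lies along the bench's y. Two cheeks, 22 mm over all, reach 94 mm above the table. The pawl arm is 10 mm wide, 8 mm thick and reaches 58 mm from the pivot.
- pawl (a joint): Angle of the pawl (rad): 0 lying in the teeth, up to about 0.2 when resting on a tooth, growing as it is lifted; 1.75 is folded back against its stop. Past about 1.35 its weight keeps it folded back; let go well before that it falls shut. Swings freely, 80 g.
- tailstock: Grey-green block 46 x 66 mm, 80 mm high, driven along the bed by the wheel; origin on the table under its middle. A 20 mm quill with a sprung round nose (18 N per mm, 6 mm travel) stands 17 mm out of it towards the headstock, but was set up to 7 mm in or out and is not measured: the closing point must be felt, after 0.4 to 1.4 rad of backward turning. A good nip is 8 to 32 N.
- pin: Loose steel pin, a cylinder 24 mm in diameter and 70 mm long, lying along the bench's x in the V cradle (250 g). Its x axis is its long axis; the origin is on its underside below its middle, 48 mm above the table. It slides a few mm along the cradle when the nose pushes it.
- ring_gauge: Bystander: steel ring 60 mm across, 18 mm high.
- spare_pin: Bystander: upright steel pin 20 mm thick, 45 mm tall.
- brush: Bystander: brush lying near the bench.
- spanner: Bystander: spanner.
- driver: Bystander: screwdriver.
- oiler: Bystander: white oil bottle 110 mm tall.
- gauge_block: Bystander: steel block 60 x 35 x 30 mm.
Mind the look-alikes: they are no part of the job. Leave any orange look-alike of the pin alone.

How it is judged:
By the outcome, as a careful person would: the job done as asked, in the order asked, and still so for the second after the job is handed in, with the robot touching nothing.
It also fails if it takes over 64 s, if anything falls off the work surface, if the arm or the gripper's body presses on something with over 40 N, if the wrist force passes 120 N, or if a joint passes its speed limit or range.

ROBOT

A 6-joint arm with a two-finger parallel gripper is mounted at the origin on the work surface. World frame = base frame: x ahead of the robot, y to its left, z up, the work surface at z = 0. Lengths are in m, angles in rad, forces in N, time in s.
With the tool pointing down it reaches from about 0.35 to 0.925 m from the base axis. Payload 6.4 kg.
Tool frame: the origin (TCP) lies at the centre of the arm's flange, where the gripper is bolted on; the fingertips stand 173 mm ahead of it and the grasp point (between the pads) lies 155 mm ahead of it; z points along the fingers, y is the direction in which the jaws open and shut (so a half turn about z gives the same grasp; the last joint's range is limited). The gripper opens to 85 mm and grips with 20 to 120 N. Pads are 22 mm wide; open, the fingers measure 114 mm over their backs; the gripper's body (76 mm by 85 mm) begins 54 mm behind the grasp point. The pads swing forward as they close: fully open they stand 13 mm farther back than shut.
Start: joints at [1.086, 0.245, 1.558, -0, 1.339, -0.174], TCP at [0.199, 0.619, 0.405] pointing down, gripper open.
Joint ranges: [-3.13, 3.13], [-1.02, 2.26], [0.13, 2.54], [-0.95, 4.09], [0.21, 2.88], [-2.74, 2.74]. Speed limits (rad/s): [2.57, 2.57, 3.14, 3.14, 3.14, 3.14].

INTERFACE

Orientations are given as a unit quaternion [w, x, y, z].
In Python, from cell import manip gives the robot as it stands. Calls block until the motion is done:
- manip.reach(position, orientation): joint-space move of the TCP to a pose.
- manip.move_l(position, frame=None, v=0.15, force_limit=None): straight line of the TCP; frame=None keeps the orientation; v is the mean speed in m/s. With force_limit (N) it stops when the force on the tool has changed by that much, and returns True; else False.
- manip.goto_joints(angles): joint-space move.
- manip.let_go() and manip.grasp(grip_force=None): open the fingers fully, or close them until they stop; grip_force is the grip in N (None keeps the last).
- manip.sleep(seconds).
- manip.ik(position, orientation): joint angles nearest the present ones, or None.
- manip.snapshot(name): name is "side" or "top" or "wrist"; returns the picture (420x560x3 uint8, red, green, blue); there is no depth.
- manip.camera_info(name): a dict with "fx", "fy", "cx", "cy" (pixels), "D" ([k1, k2, p1, p2, k3] as OpenCV has them; the pictures are not rectified), "extrinsics" (4x4, takes a point from world to camera coordinates). Camera axes: x right, y up, looking along -z (the intrinsics and any distortion apply to the point x, -y, -z); pixel columns grow to the right and rows downward; lengths in m; the calibration is good to about 2 mm. A picture is of the moment at which its call begins: read the wrist's pose just before it. camera_info takes no time and is no camera call; for the wrist camera it gives the pose at the moment of the call.
A pose or a line that the arm cannot do raises manip.MotionError and nothing moves.
- manip.job_done(): hands the job in, once; it reports no verdict.
Readings, each from a call of its own:
- manip.read_time(): time.
- manip.read_joint_pos(): joint angles.
- manip.read_joint_vel(): joint speeds.
- manip.read_effort(): joint torques, N m.
- manip.read_eef_pos(): TCP position.
- manip.read_tcp_rot(): TCP orientation.
- manip.read_contact_force(): force on the tool from outside, world axes, zero at the start.
- manip.read_wrist_torque(): the same for the moment, N m.
- manip.read_gripper_width(): opening from 0.0 (shut) to 1.0 (fully open).
Only numpy, scipy, OpenCV 4.12 (cv2) and the standard library are available. Lean on these libraries where they do the work, as an engineer would, in place of code of your own. Each camera call takes 0.05 s, during which the arm holds its last target. There are 200 camera calls.

## Working session

There is one attempt and no reset: what is moved stays moved. The work goes in short steps, each a Python script; the robot and the scene stay as the last script left them, time stands still between calls to the robot, and variables do not carry over. Pictures are saved under pics/ and viewed, about 8 in all and at most 12, crops included, and the job is handed in when it is done.

```bash
mkdir -p pics; ls
python3 - <<'E'
from cell import manip
import cv2,numpy as np
for n in ("top","side"):
    im=manip.snapshot(n); cv2.imwrite(f"pics/{n}0.png",im[:,:,::-1])
    c=manip.camera_info(n); print(n,c)
E
```

```text
pics
top {'fx': 479.223421492338, 'fy': 479.223421492338, 'cx': 286.7490858609086, 'cy': 211.62502659090143, 'D': array([0.00294199, 0.        , 0.        , 0.        , 0.        ]), 'extrinsics': array([[-0.01905844, -0.99977104, -0.00972881,  0.03794795],
       [ 0.98163865, -0.02055817,  0.18963891, -0.57208821],
       [-0.1897955 , -0.00593595,  0.9818057 , -1.3463276 ],
       [ 0.        ,  0.        ,  0.        ,  1.        ]])}
side {'fx': 430.49077400235063, 'fy': 430.49077400235063, 'cx': 278.1296553638444, 'cy': 211.31723307601123, 'D': array([-0.12076269,  0.        ,  0.        ,  0.        ,  0.        ]), 'extrinsics': array([[-0.99894491, -0.04582952,  0.00295304,  0.57232426],
       [ 0.03313409, -0.67471244,  0.73733659, -0.09289245],
       [-0.03179933,  0.73665649,  0.67551908, -1.18660289],
       [ 0.        ,  0.        ,  0.        ,  1.        ]])}
```

View pics/top0.png

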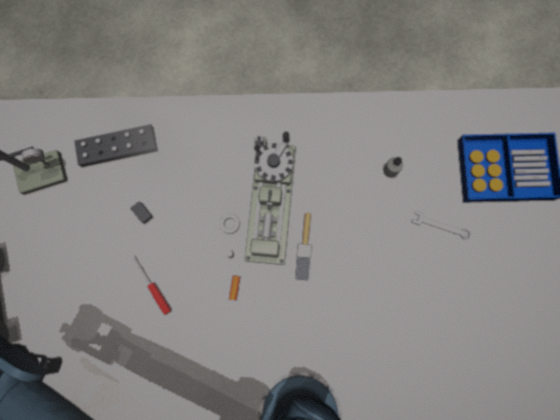

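View pics/side0.png

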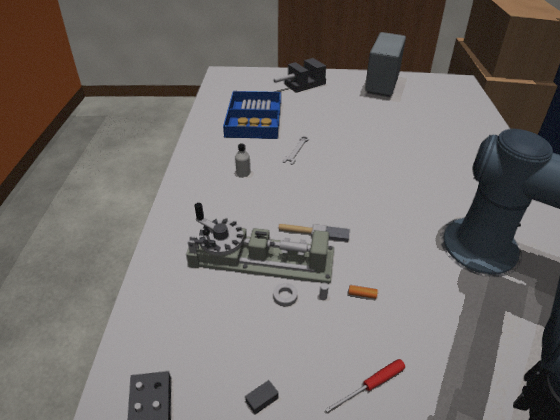

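The bench lies with its x axis towards the robot: in the top view the wheel is near (274,160), the crank handle near (286,138), the pawl near (260,145) and the headstock near (265,245). Next I'll zoom in.

```bash
cat > h.py <<'E'
import cv2,numpy as np
from scipy.spatial.transform import Rotation as R
def ray(c,u,v):
    K=np.array([[c['fx'],0,c['cx']],[0,c['fy'],c['cy']],[0,0,1]])
    p=cv2.undistortPoints(np.array([[[u,v]]],float),K,np.array(c['D']))[0,0]
    E=np.array(c['extrinsics']); d=E[:3,:3].T@np.array([p[0],-p[1],-1.]); o=-E[:3,:3].T@E[:3,3]
    return o,d/np.linalg.norm(d)
def onz(c,u,v,z):
    o,d=ray(c,u,v); return o+d*(z-o[2])/d[2]
def tri(rays):
    A=sum(np.eye(3)-np.outer(d,d) for o,d in rays); b=sum((np.eye(3)-np.outer(d,d))@o for o,d in rays)
    return np.linalg.solve(A,b)
def proj(c,P):
    E=np.array(c['extrinsics']); p=E[:3,:3]@np.asarray(P,float)+E[:3,3]; p=p*[1,-1,-1]
    K=np.array([[c['fx'],0,c['cx']],[0,c['fy'],c['cy']],[0,0,1]])
    return cv2.projectPoints(p.reshape(1,1,3),np.zeros(3),np.zeros(3),K,np.array(c['D']))[0].ravel()
def quat(yaw):  # tool down; jaw direction (tool y) at angle yaw from world y (mod sign)
    q=(R.from_euler('z',yaw)*R.from_euler('x',np.pi)).as_quat(); return [q[3],q[0],q[1],q[2]]
E
python3 - <<'E'
from cell import manip
from h import *
a=cv2.imread('pics/top0.png')[122:272,230:320]; b=cv2.imread('pics/side0.png')[195:285,180:345]
cv2.imwrite('pics/c1.png',np.hstack([cv2.resize(a,None,fx=4,fy=4,interpolation=2),cv2.copyMakeBorder(cv2.resize(b,None,fx=2.6,fy=2.6,interpolation=2),0,600-234,0,0,0)]))
c=manip.camera_info('top')
print(onz(c,274,160,.07),onz(c,265,245,.091),onz(c,286,136,.139))
print(manip.read_tcp_rot(), manip.read_eef_pos())
w=manip.camera_info('wrist');print(w)
E
```

```text
[0.72590518 0.06110871 0.07      ] [0.47151439 0.08922796 0.091     ] [0.77457371 0.02395998 0.139     ]
[-2.90201777e-04  1.54774732e-01  9.87949389e-01 -8.38262753e-04] [0.19867149 0.61867398 0.40366782]
{'fx': 296.90146766730504, 'fy': 296.90146766730504, 'cx': 276.0420510877121, 'cy': 209.7610050480035, 'D': array([0.00771196, 0.        , 0.        , 0.        , 0.        ]), 'extrinsics': array([[ 0.30494824,  0.9523638 , -0.00312565, -0.64823291],
       [-0.91981939,  0.2936736 , -0.26016936,  0.03478949],
       [-0.24685796,  0.08221323,  0.96555794, -0.37824359],
       [ 0.        ,  0.        ,  0.        ,  1.        ]])}
```

View pics/c1.png

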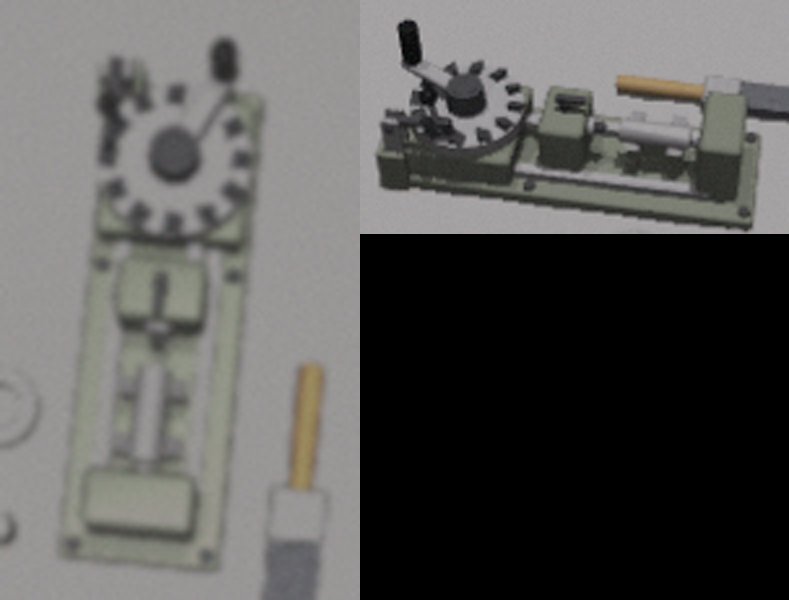

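Run:
```python
from cell import manip
from h import *
def camtool():
    w=manip.camera_info('wrist');E=w['extrinsics'];o=-E[:3,:3].T@E[:3,3]
    q=manip.read_tcp_rot();T=R.from_quat([q[1],q[2],q[3],q[0]])
    return T.inv().apply(o-manip.read_eef_pos()),T.inv().apply(-E[2,:3])
print(camtool())
for yaw in (-0.11,np.pi-.11,-.11+np.pi/2):
    for p in ([.72,.08,.42],[.66,.08,.42],[.74,.11,.30]): print(yaw,p,manip.ik(p,quat(yaw)))
yaw=np.pi-.11
try:
    manip.reach([.66,.08,.42],quat(yaw))
except manip.MotionError as e: print(e)
c=manip.camera_info('wrist');im=manip.snapshot('wrist');cv2.imwrite('pics/w1.png',im[:,:,::-1])
np.save('w1.npy',c,allow_pickle=True)
print(manip.read_time(),manip.read_eef_pos(),manip.read_joint_pos(),[proj(c,p) for p in ([.726,.061,.07],[.775,.024,.118])])
```

```text
(array([ 0.06535018, -0.00039562,  0.03144797]), array([-0.26047638, -0.00109444,  0.9654796 ]))
-0.11 [0.72, 0.08, 0.42] [-4.54079095e-02  4.04911900e-01  1.33056844e+00 -4.44089210e-16
  1.40611231e+00  1.63538842e+00]
-0.11 [0.66, 0.08, 0.42] [-4.95630771e-02  2.67163645e-01  1.50312468e+00 -4.44089210e-16
  1.37130432e+00  1.63123325e+00]
-0.11 [0.74, 0.11, 0.3] [-3.51443875e-03  5.61398778e-01  1.34156985e+00 -4.44089210e-16
  1.23862402e+00  1.67728189e+00]
3.0315926535897932 [0.72, 0.08, 0.42] [-0.04540791  0.4049119   1.33056844  0.          1.40611231 -1.50620424]
3.0315926535897932 [0.66, 0.08, 0.42] [-0.04956308  0.26716365  1.50312468  0.          1.37130432 -1.5103594 ]
3.0315926535897932 [0.74, 0.11, 0.3] [-0.00351444  0.56139878  1.34156985  0.          1.23862402 -1.46431077]
1.4607963267948965 [0.72, 0.08, 0.42] [-4.54079095e-02  4.04911900e-01  1.33056844e+00 -4.44089210e-16
  1.40611231e+00  6.45920905e-02]
1.4607963267948965 [0.66, 0.08, 0.42] [-4.95630771e-02  2.67163645e-01  1.50312468e+00 -4.44089210e-16
  1.37130432e+00  6.04369229e-02]
1.4607963267948965 [0.74, 0.11, 0.3] [-3.51443875e-03  5.61398778e-01  1.34156985e+00 -4.44089210e-16
  1.23862402e+00  1.06485561e-01]
2.6667 [0.65983801 0.08088491 0.42001747] [-4.82441028e-02  2.67025230e-01  1.50325918e+00  1.48295134e-04
  1.37132288e+00 -1.51030376e+00] [array([265.7699406 , 249.59455541]), array([234.38104814, 314.64705466])]
```

View pics/w1.png

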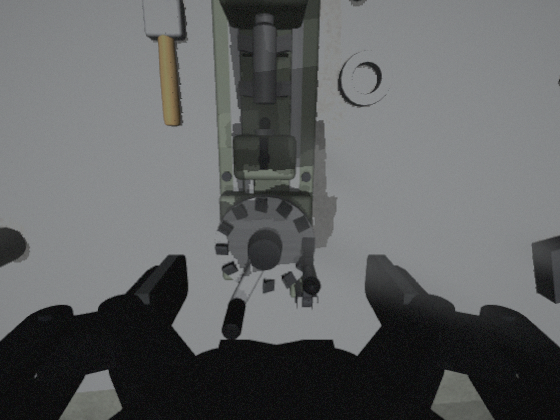

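The wrist view shows the hub near (265,248), the handle top near (232,328), the pawl ball near (312,286), the quill at (264,125) and the pin at (264,60). I'll zoom on the pawl.

Run:
```python
from h import *
a=cv2.imread('pics/w1.png')[180:340,200:340]
cv2.imwrite('pics/c2.png',cv2.convertScaleAbs(cv2.resize(a,None,fx=3.75,fy=3.75,interpolation=2),alpha=1.8))
c=np.load('w1.npy',allow_pickle=True).item()
for n,u,v,z in (('ball',312,286,.122),('handle',232,329,.139),('hubtop',264,243,.08),('ringL',219,241,.07),('ringR',314,241,.07)): print(n,onz(c,u,v,z))
```

```text
ball [0.74827053 0.10665444 0.122     ]
handle [0.77657994 0.02433399 0.139     ]
hubtop [0.71386086 0.06079573 0.08      ]
ringL [0.70976965 0.0090659  0.07      ]
ringR [0.72142287 0.11704869 0.07      ]
```

View pics/c2.png

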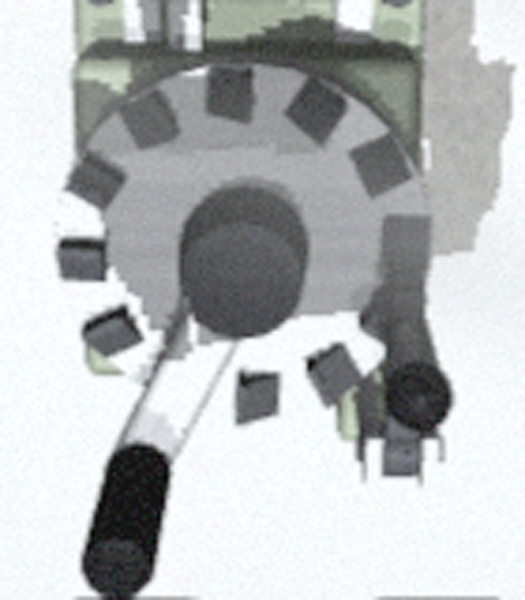

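Run:
```python
from cell import manip
from h import *
c=np.load('w1.npy',allow_pickle=True).item(); t=manip.camera_info('top')
print('handle',tri([ray(c,231.2,331.5),ray(t,286,133.6)]),onz(c,231.2,331.5,.139),onz(t,286,133.6,.139))
print('hub',tri([ray(c,264.8,253.3),ray(t,273.5,160)]))
a,b=onz(c,265.3,20,.072),onz(c,263.7,98,.072); print('pin',a,b)
print('pin top cam',onz(t,230+151/4,122+370/4,.072),onz(t,230+146/4,122+460/4,.072))
print('rim',onz(c,262.7,196.5,.07),'ball',onz(c,311.7,285.9,.128), 'ballT',onz(t,258,144.5,.128))
print('armtip',onz(c,308,237.5,.089),'cheeks',onz(c,307,301,.094))
im=cv2.imread('pics/w1.png'); hsv=cv2.cvtColor(im,cv2.COLOR_BGR2HSV)
# bed edges: green (saturated) at rows
for r in (60,110,150):
    s=hsv[r,200:340,1].astype(int); g=np.where((s>25)&(abs(hsv[r,200:340,0].astype(int)-50)<25))[0]+200; print(r,g.min(),g.max())
```

```text
handle [0.7822174  0.02307665 0.1359784 ] [0.77929696 0.02314617 0.139     ] [0.78171722 0.02382592 0.139     ]
hub [0.71644521 0.06186566 0.10199174]
pin [0.49482022 0.08780202 0.072     ] [0.5628864 0.0781469 0.072    ]
pin top cam [0.56213288 0.0813748  0.072     ] [0.49675377 0.08570497 0.072     ]
rim [0.66343284 0.0649523  0.07      ] ball [0.7446748  0.10594084 0.128     ] ballT [0.75493949 0.1041942  0.128     ]
armtip [0.70919032 0.10919596 0.089     ] cheeks [0.78241144 0.10167146 0.094     ]
60 216 315
110 259 314
150 219 286
```

Run:
```python
from cell import manip
from h import *
yaw=np.pi-.114
manip.reach([.735,.105,.36],quat(yaw))
c=manip.camera_info('wrist');im=manip.snapshot('wrist');cv2.imwrite('pics/w2.png',im[:,:,::-1])
np.save('w2.npy',c,allow_pickle=True)
b=proj(c,[.745,.106,.122]);print(manip.read_eef_pos(),b,proj(c,[.78,.023,.139]))
x,y=int(b[0]),int(b[1])
cv2.imwrite('pics/c3.png',cv2.convertScaleAbs(cv2.resize(im[90:390,100:460,::-1],None,fx=2,fy=2,interpolation=2),alpha=1.8))
```

```text
[0.73486368 0.10530433 0.36063385] [279.17824409 236.71911281] [169.58687473 302.87490621]
```

View pics/c3.png

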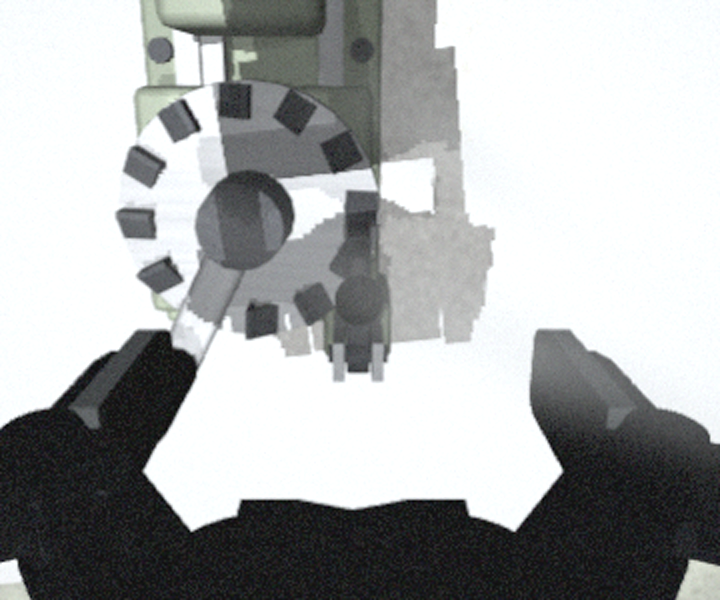

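Here the ball is at (280,240), the cheeks centre near (279,271), the hub near (222,200), and the arm tip near (279,210).

Run:
```python
from cell import manip
from h import *
c=np.load('w1.npy',allow_pickle=True).item(); d=np.load('w2.npy',allow_pickle=True).item()
print('ball',tri([ray(c,311.7,285.9),ray(d,280,240)]),[onz(d,280,240,z) for z in (.115,.122)])
print('cheek',onz(d,279,271.5,.092),onz(d,279,281,.092))
print('hub',tri([ray(c,264.8,253.3),ray(d,222,200)]))
print('rim front/back/L/R',onz(d,100+245/2,90+80/2,.07),onz(d,160,195,.07),onz(d,289,190,.07))
```

```text
ball [0.74687813 0.10630022 0.12407912] [array([0.75026482, 0.10611146, 0.115     ]), array([0.74761542, 0.1063216 , 0.122     ])]
cheek [0.78782905 0.10139664 0.092     ] [0.79689974 0.10039856 0.092     ]
hub [0.7188799  0.0623609  0.09598348]
rim front/back/L/R [0.66448584 0.06754414 0.07      ] [0.7132799 0.0037419 0.07     ] [0.7215264  0.11774101 0.07      ]
```

Run:
```python
from cell import manip
from h import *
q=quat(np.pi-.114); X=np.array([-.9935,.1135,0]); Z=np.array([0,0,1.])
ball=np.array([.747,.1062,.124]); 
manip.move_l(ball+[0,0,.155+.05],q); print(manip.move_l(ball+[0,0,.155],q,v=.1,force_limit=8))
manip.grasp(25); print(manip.read_gripper_width(),manip.read_contact_force())
p0=manip.read_eef_pos(); r=.0564;f0=np.arctan2(34,45); th0=.115
for th in np.arange(.25,1.7,.14):
    a,b=f0+th,f0+th0
    p=p0+r*((np.cos(a)-np.cos(b))*X+(np.sin(a)-np.sin(b))*Z)
    s=manip.move_l(p,q,v=.06,force_limit=25)
    print(round(th,2),s,np.round(manip.read_contact_force(),1),np.round(manip.read_eef_pos()-p0,4),round(manip.read_gripper_width(),3))
    if s: break
im=manip.snapshot('side');cv2.imwrite('pics/s2.png',cv2.resize(im[150:300,150:350,::-1],None,fx=3,fy=3,interpolation=2))
print(manip.read_time())
```

```text
False
0.18742844937092487 [-0.91877478  1.22473549  1.73795543]
0.25 False [-1.2  0.9  0.5] [ 0.0057 -0.0006  0.0051] 0.188
0.39 False [-1.   1.  -1.7] [ 0.0121 -0.0014  0.0093] 0.189
0.53 False [-1.3  1.  -2.4] [ 0.0191 -0.0022  0.0128] 0.186
0.67 False [-0.3  0.9 -2.6] [ 0.0265 -0.003   0.0155] 0.188
0.81 False [-1.   1.1 -2.3] [ 0.0342 -0.0039  0.0171] 0.188
0.95 False [-1.6  1.1 -2.3] [ 0.0421 -0.0048  0.0176] 0.188
1.09 False [-0.9  0.7  0.6] [ 0.05   -0.0057  0.0171] 0.189
1.23 False [-1.3  2.   1.2] [ 0.0577 -0.0066  0.0155] 0.182
1.37 False [1.  1.  3.4] [ 0.0651 -0.0075  0.0128] 0.187
1.51 False [2.4 1.7 5.4] [ 0.072  -0.0082  0.0089] 0.189
1.65 False [2.7 0.4 4.3] [ 0.0784 -0.009   0.0037] 0.185
8.0333
```

View pics/s2.png

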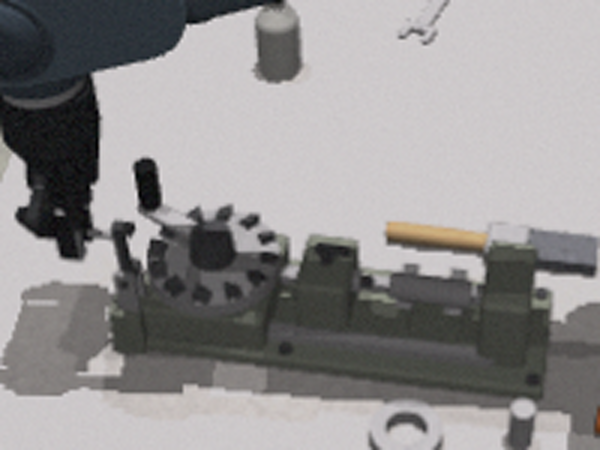

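Pawl held folded back. I'll release it, retreat and check.

Run:
```python
from cell import manip
from h import *
manip.let_go(); p=manip.read_eef_pos(); manip.move_l(p+[0,0,.10]); 
X=np.array([-.9935,.1135,0]);q=quat(np.pi-.114)
manip.move_l(p+[-.13,.0,.14],q,v=.2); manip.sleep(.3)
c=manip.camera_info('wrist');im=manip.snapshot('wrist');np.save('w3.npy',c,allow_pickle=True)
a=cv2.convertScaleAbs(im[150:350,150:400,::-1],alpha=1.5);b=manip.snapshot('side')[180:290,170:280,::-1]
cv2.imwrite('pics/c4.png',np.hstack([cv2.resize(a,(562,450)),cv2.resize(b,(230,450)[:1]+(450,))]))
print(manip.read_time(),manip.read_eef_pos(),proj(c,[.78,.0235,.139]),proj(c,[.829,.097,.123]))
```

```text
10.7583 [0.69506369 0.097453   0.42223942] [210.05233072 301.16932427] [290.9501608  327.02256848]
```

View pics/c4.png

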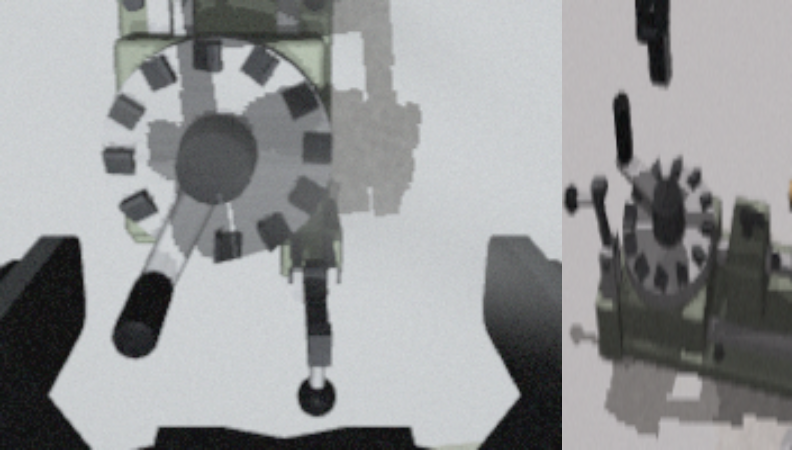

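The pawl stays folded back, with its ball at (291,327). The handle top is at (210.5,299), as predicted. Next I push the handle with the open gripper's trailing pad.

```bash
cat > k.py <<'E'
from h import *
C=np.array([.719,.061]);PH0=np.arctan2(.0235-.061,.780-.719)
def pose(phi,gap,z=.265):  # gap: clearance of the trailing pad (mm-scale, m) behind handle
    H=C+.0715*np.array([np.cos(phi),np.sin(phi)]); t=np.array([np.sin(phi),-np.cos(phi)])
    return [*(H+t*(.0325-gap)),z],quat(phi+np.pi),np.array([*t,0])
E
python3 - <<'E'
from cell import manip
from k import *
p,q,t=pose(PH0,.012,.36); manip.reach(p,q); 
p,q,t=pose(PH0,.012); print(manip.move_l(p,q,v=.12,force_limit=8)); manip.sleep(.2)
b=np.mean([manip.read_contact_force() for _ in range(5)],0); np.save('bias.npy',b); print('bias',b)
hit=False
for s in np.arange(-.008,.026,.002):  # arc advance
    phi=PH0-max(s,0)/.07; p,q,t=pose(phi,-min(s,0)) if s<0 else pose(phi,0)
    manip.move_l(p,q,v=.03,force_limit=12)
    f=manip.read_contact_force()-b; print(round(s*1e3),np.round([f@t,*f],1),np.round(np.linalg.norm(np.array(manip.read_eef_pos())-p)*1e3,1))
    if f@t<-8: break
print(manip.read_time())
E
```

```text
False
bias [ 0.69719608  0.21707079 -0.2745571 ]
-8 [ 0.7  0.2 -1.   0.2] 0.3
-6 [ 0.8 -1.2 -0.3  0.6] 0.1
-4 [ 0.9 -1.  -0.5  0.3] 0.1
-2 [ 1.  -0.1 -1.2 -0.7] 0.1
0 [ 0.7 -1.2 -0.1  0.4] 0.1
2 [-3.   1.9  2.3 -0.7] 0.4
4 [-4.6  3.   3.5 -0.7] 0.5
6 [-4.1  3.   2.9 -1.5] 0.4
8 [-4.3  2.6  3.4 -0.7] 0.3
10 [-3.8  1.9  3.3 -0.6] 0.2
12 [-3.8  1.4  3.8  0.2] 0.1
14 [-3.8  1.4  3.9 -0.2] 0.1
16 [-3.3  0.4  4.2  1.4] 0.1
18 [-4.   0.8  4.9  1.3] 0.1
20 [-2.7  0.5  3.6  0.1] 0.1
22 [-3.1  0.4  4.4  1.4] 0.1
24 [-3.8  0.5  5.3  1.2] 0.1
16.775
```

Run:
```python
from cell import manip
from k import *
b=np.load('bias.npy'); s=.024; L=[]
def rd(t):
    v=[]
    for _ in range(6): manip.sleep(.015); v.append((manip.read_contact_force()-b)@t)
    return -np.mean(v)
while s<.115:
    f=L[-1][1] if L else 4
    s+=.002 if f<5.5 else .0007
    p,q,t=pose(PH0-s/.07,0)
    st=manip.move_l(p,q,v=.03,force_limit=8); f=rd(t); L.append((round(s*1e3,1),round(f,2)))
    if st or f>=8.2 or manip.read_time()>50: break
print(L,st,manip.read_time(),manip.read_contact_force()-b)
```

```text
[(26.0, np.float64(3.09)), (28.0, np.float64(3.45)), (30.0, np.float64(3.27)), (32.0, np.float64(2.79)), (34.0, np.float64(2.98)), (36.0, np.float64(3.23)), (38.0, np.float64(3.25)), (40.0, np.float64(3.11)), (42.0, np.float64(2.77)), (44.0, np.float64(3.25)), (46.0, np.float64(3.55)), (48.0, np.float64(3.28)), (50.0, np.float64(3.45)), (52.0, np.float64(3.02)), (54.0, np.float64(3.65)), (56.0, np.float64(3.42)), (58.0, np.float64(3.52)), (60.0, np.float64(3.62)), (62.0, np.float64(5.24)), (64.0, np.float64(6.39)), (64.7, np.float64(7.72)), (65.4, np.float64(8.76))] False 24.475 [ 8.38206981  3.55909895 -1.99255026]
```

Run:
```python
from cell import manip
from k import *
b=np.load('bias.npy'); s=.0658
def rd(t):
    v=[]
    for _ in range(12): manip.sleep(.015); v.append((manip.read_contact_force()-b)@t)
    return -np.mean(v)
p,q,t=pose(PH0-s/.07,0); manip.move_l(p,q,v=.02); print('nip',rd(t))
p,q,t=pose(PH0-s/.07,.012); manip.move_l(p,q,v=.05); print('free',rd(t))
manip.move_l([*p[:2],.38],q,v=.15); p2=np.array(manip.read_eef_pos())
manip.reach([.60,.09,.44],quat(np.pi-.114)); manip.sleep(.3)
c=manip.camera_info('wrist');im=manip.snapshot('wrist')[0:360,90:450,::-1];sd=manip.snapshot('side')[180:300,170:350,::-1]
cv2.imwrite('pics/c5.png',np.hstack([cv2.convertScaleAbs(cv2.resize(im,(400,400)),alpha=1.5),cv2.resize(sd,(400,400))]))
print(manip.read_time())
```

```text
nip 9.032538451937958
free -0.5492134668783007
27.9667
```

View pics/c5.png

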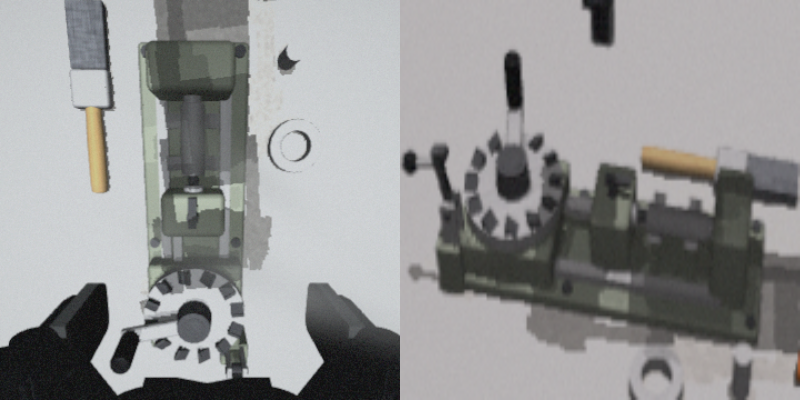

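The nose meets the pin, the pin lies in its cradle against the stub, and the pawl is folded back. The push above the free reading was 9.6 N, so I'm handing in.

```bash
python3 -c "
from cell import manip
manip.job_done(); print(manip.read_time())"
```

```text
the job is handed in; nothing more can be done
the job is handed in; nothing more can be done
```

I folded the pawl back, nipped the pin and handed the job in at about 28 s on the robot's clock. The hand-in gives no verdict, so the result rests on my own checks.

- **Pawl:** I pinched it by the ball, carried it over the pivot to about 1.65 rad and released it. Pictures after release and at the end show it staying folded back.
- **Wheel:** I pushed the crank handle clockwise with one pad of the open gripper. Friction read about 3.3 N. The push began to rise after about 61 mm of handle travel (about 0.86 rad).
- **Nip:** I stopped about 5 mm later, with the sensor reading 9.0 N. The sensor's zero had drifted by 0.5 to 0.8 N when free of contact, so I take the true push as about 9.6 N, within the 9 to 11 N range. I did not push the handle again afterwards to confirm it.
- **Final pictures:** The nose is against the pin, the pin is in its cradle and the robot touches nothing. The bystanders in view, including the brush, ring gauge and spare pin, looked undisturbed; I did not measure their positions.

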